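# Close the feed tube and hold the food processor on pulse

## Robot

A 7-joint arm with a two-finger parallel gripper is mounted at the origin on a cart in front of the work surface, level with it; the furniture and walls round the work are solid. World frame = base frame: x ahead of the robot, y to its left, z up, the work surface at z = 0. Lengths are in m, angles in rad, forces in N, time in s.
With the tool pointing down it reaches from about 0.35 to 0.9 m from the base axis. Payload 8.1 kg.
Tool frame: the origin (TCP) lies midway between the tips of the shut fingers; the grasp point (between the pads) lies 19 mm behind it; z points along the fingers, y is the line along which they close (so a half turn about z gives the same grasp; the last joint's range is limited). The gripper opens to 92 mm and grips with 3 to 60 N. Pads are 19 mm wide; open, the fingers measure 130 mm over their backs; the gripper's body (75 mm by 190 mm) begins 47 mm behind the grasp point.
Start: joints at [-1.267, 0.434, 0.025, 1.573, -0.012, 1.134, -0.075], TCP at [0.247, 0.574, 0.227] pointing down, gripper open.
Joint ranges: [-2.62, 2.62], [-0.44, 2.09], [-1.27, 1.32], [0.08, 2.57], [-1.32, 4.46], [0.12, 2], [-2.74, 2.74]. Speed limits (rad/s): [2.22, 2.22, 3.01, 3.01, 3.14, 3.14, 3.14].

## Interface

Orientations are given as a rotation vector (axis times angle).
In Python, from cell import arm gives the robot as it stands.
- The arm moves only by the tool carry_out, never from a script. Its arguments are lists of equal length, an entry for each row: "claw": the finger opening in cm, from 0 to 9.18; "delta_pos": the shift along the tool's x, y, z in cm, a list of three; "angular": the turn, a rotation vector about the tool's x, y, z in rad, a list of three. In form: {"claw": [claw, ...], "delta_pos": [[dx, dy, dz], ...], "angular": [[ax, ay, az], ...]}. A call has 1 to 20 rows; each row shifts and turns the commanded pose from where the row before left it, along the tool's axes as they then stand; what a row does not reach is not made up. A row lasts 1/10 s, in which the tool goes at most 50 mm and 8.59 degrees, less where a joint would pass 70% of its speed; a pose out of reach is approached as far as the arm can. A call with a gripper value outside its range is refused whole. The fingers move at their own pace and stop on an object; "force" is the grip in N (left out, the last holds). Time passes only in rows, so rows that do not move let the fingers close. It gives the time, the measured TCP pose, the force, the opening and the grip force at its end, in the units of the state.
- arm.observe(): the state, without advancing time (a new reading comes with each control period).
- arm.get_image(name): name is "scene" or "side" or "wrist"; returns a dict with "frame" (480x640x3 uint8, red, green, blue), "mtx" (3x3 intrinsics, pixels), "T" (4x4, takes a point from camera to world coordinates). Camera axes: x right, y down, z forward; pixel columns grow to the right and rows downward; lengths in m; the calibration is good to about 2 mm. A picture is of the moment at which its call begins. There is no depth.
- arm.sign_off(): hands the job in; it is judged then, once.
Trained networks look in a picture, given as the dict that the camera call returned (one of the last four; its "shot" number tells which), for a name from the list of things; names that differ only in an ending like _2 or _b are one class to them, and where a whole thing is asked for, a point or a joint stands for the part that bears it (a point fixed in the world has none). Each returns a list of dicts, best first, with "conf" (0 to 1); they miss things now and then, are a little off and sometimes report something else, mostly with a low value. They report only what shows in the picture. A call takes as long as a camera call.
- arm.look_for(label, picture): "centre" ([column, row] as shares, 0 to 1, of the picture: columns of its width, rows of its height, amid what is visible of it).
- arm.trace(label, picture): "region" (480x640 bool, what is visible of it) and "centre" ([column, row] as shares, 0 to 1, of the picture: columns of its width, rows of its height, amid what is visible of it).
- arm.place_of(label, picture): "centre" ([column, row] as shares, 0 to 1, of the picture: columns of its width, rows of its height: a listed point, or the origin of a listed thing).
The state is a dict: "clock": time; "joints": joint angles; "dq": joint speeds; "joint_efforts": joint torques, N m; "position": TCP position; "ee_rot": TCP orientation; "force": force on the tool from outside, world axes, zero at the start; "ft_torque": the same for the moment, N m; "width": opening from 0.0 (shut) to 1.0 (fully open); "gripper_force": force on a finger pad.
Only numpy, scipy, OpenCV 4.12 (cv2) and the standard library are available. Lean on these libraries where they do the work, as an engineer would, in place of code of your own. Each camera call takes 0.05 s, during which the arm holds its last target. There are 200 camera calls.

## Task

Chop the hazelnuts in the food processor: first pick up the loose pusher and lower it (do not drop it) into the feed tube until its collar sits on the tube's rim, and let go of it; leave the dial at off until then. Then grip the dial and turn it clockwise from off, past its first two clicks, to the sprung third position at its stop, and finish while still holding it there against the spring, without touching the pusher. Do not disturb the jars, mug, tin, lemon and garlic around it.

Things in the scene. Friction and masses are not known exactly. Their poses are not given: they have to be found in the camera images.
- processor: white food processor, fixed: base 160 (x) by 260 (y) mm, 40 high; at its right (-y) a motor tower 156 by 104 mm, flat top at z 128 mm, with the dial; at its left a clear bowl with a grey lid (top at z 137 mm) and upright grey feed tube. Origin on the worktop; x away from its front, y to its left. Tube axis at (-20, 55) mm, dial axis at (-12, -98) mm. Bowl handle out to y 139 mm, below z 123 mm
- tube_mouth (a point): centre of the feed tube's mouth, in the plane of its rim, 190 mm above the worktop; z points up out of the tube. Bore 45 mm in diameter, 53 mm deep, flared to about 51 mm at the mouth; rim 58 mm over the outside
- pusher: loose white plastic pusher, about 70 g, standing upright left or right of the processor: a plug 39 mm in diameter and 50 mm long with a chamfered foot; above it a collar 64 mm in diameter and 5 mm thick (z 50 to 55 mm); above that a round grip 26 mm in diameter, 36 mm high (z 55 to 91 mm). Origin at the centre of its foot, z up along its axis
- pusher_collar (a point): centre of the underside of the pusher's collar, 50 mm above the pusher's foot; seated, it coincides with tube_mouth
- dial (a joint): angle of the dial in rad, growing as it turns clockwise seen from above: 0 off, then clicks that hold by themselves at about 0.4 and 0.8, and the third, sprung position at the stop at 1.2. Turning takes up to about 0.2 N m (a little more if turned fast), and so does holding it at the stop; let go there, it springs back to the second click. It starts at off
- dial_grip (a point): centre of the top of the dial's grip, on its upright axis, 162 mm above the worktop. The grip is a black bar 46 mm long, 14 thick, 25 high, on a steel disc 54 mm wide whose top is 25 mm below this point. x points along the bar to its pointer end (white line on top) and turns with the dial. Pointer at off: 0.6 rad left of the processor's x axis; at the third position: 0.6 rad right of it
- spice_jar: bystander: small jar with a dark lid, 41 mm in diameter, 105 mm high; stands on the other side of the processor from the pusher. Origin under its centre
- lemon: bystander: lemon, 71 mm, on the wooden chopping board at the far left. Origin under its centre
- garlic: bystander: garlic bulb, 60 mm, on the chopping board. Origin under its centre
- glass_jar: bystander: tall glass jar, 91 mm wide, 185 mm high, behind the processor. Origin under its centre. (A wall cupboard hangs over the back of the worktop from y -0.26 to 0.68 m: underside 0.46 m up, doors at x 0.585 m, door handles out to x 0.545 m at y 0.18 and 0.26 m, z 0.5 to 0.85 m: keep wrist and arm out of it)
- mug: bystander: two-tone mug, 97 mm high, behind the processor to the right. Origin under it
- tin: bystander: food tin, 57 mm in diameter, 72 mm high, at the far right. Origin under its centre

How it is judged:
On the way, in this order (a step that is already met when the one before it is completed fails the run):
1. the pusher is lowered into the feed tube in the gripper, its plug at least 25 mm deep (horizontal distance between pusher_collar and tube_mouth below 0.008 m and z of pusher_collar in the frame of tube_mouth below 0.025 m and contact force between the fingers and pusher above 0.5 N).
2. the pusher sits home on the tube's rim and is let go (distance between pusher_collar and tube_mouth below 0.006 m and angle between pusher's own z axis and vertical below 0.1 rad and contact force between the fingers and pusher below 0.1 N), for 0.2 s.
3. the dial is turned to the third position (value of joint dial above 1.1 rad and contact force between the fingers and processor above 0.5 N), for 0.3 s.
At the end, for the whole second after the job is handed in: the gripper holds the dial at the third position (joint over 1.1 rad, fingers in contact with the dial), and the untouched pusher rests in the feed tube, its collar within 6 mm of the centre of the tube's rim and upright to 0.1 rad (all of step 2 and all of step 3 and linear speed of pusher below 0.03 m/s and contact force between the arm and pusher below 0.1 N); the arm keeps its last pose, push and grip.
It fails at once if the dial is turned while the feed tube is still open (value of joint dial above 0.2 rad and distance between pusher_collar and tube_mouth above 0.012 m).
It fails at once if the pusher is dropped (faster than 0.4 m/s out of the fingers) (linear speed of pusher above 0.4 m/s and contact force between the fingers and pusher below 0.1 N).
It fails at once if a jar, the mug, the tin, the lemon or the garlic is disturbed (moved over 30 mm) (distance of any of spice_jar, lemon, garlic, glass_jar, mug, tin from where it was at the start of the episode above 0.03 m).
It also fails if it takes over 64 s, if anything falls off the work surface, if the arm or the gripper's body presses on something with over 40 N, if the wrist force passes 120 N, or if a joint passes its speed limit or range.

## Working session

There is one attempt and no reset: what is moved stays moved. The work goes in short steps, Python scripts to look and compute and a tool call to move; the robot and the scene stay as the last step left them, time stands still between calls to the robot, and variables do not carry over. Pictures are saved under pics/ and viewed, at most 11 in all, crops included, and the job is handed in when it is done.

Besides the shell and the picture viewer there is one more tool, called after "Request:" in YAML: its name, and indented under it one key for each argument. carry_out: Moves the arm, as the interface text tells. Its arguments: {"type":"object","properties":{"claw":{"type":"array","items":{"type":"number"}},"delta_pos":{"type":"array","items":{"type":"array","items":{"type":"number"}}},"angular":{"type":"array","items":{"type":"array","items":{"type":"number"}}},"force":{"type":"number"}},"required":["claw","delta_pos","angular"]}

```bash
mkdir -p pics
cat > h.py <<'E'
import numpy as np,cv2
from cell import arm
from scipy.spatial.transform import Rotation as R
def ray(p,c):
    u=np.array([c[0]*640,c[1]*480,1.]); d=p["T"][:3,:3]@np.linalg.inv(p["mtx"])@u
    return p["T"][:3,3],d/np.linalg.norm(d)
def onz(p,c,z):
    o,d=ray(p,c); return o+d*(z-o[2])/d[2]
def tri(rs):
    A=sum(np.eye(3)-np.outer(d,d) for o,d in rs); b=sum((np.eye(3)-np.outer(d,d))@o for o,d in rs)
    return np.linalg.solve(A,b)
def proj(p,X):
    T=np.linalg.inv(p["T"]); v=p["mtx"]@(T[:3,:3]@X+T[:3,3]); return v[:2]/v[2]
E
python3 - <<'E'
from h import *
np.set_printoptions(precision=4,suppress=True)
s=arm.observe(); print(s)
P={n:arm.get_image(n) for n in("scene","side","wrist")}
for n,p in P.items(): cv2.imwrite(f"pics/{n}0.png",p["frame"][:,:,::-1]); print(n,p["T"][:3,3],p["T"][:3,2])
Z=dict(processor=0,tube_mouth=.19,pusher=0,pusher_collar=.05,dial_grip=.162,spice_jar=0,lemon=0,garlic=0,glass_jar=0,mug=0,tin=0)
for l,z in Z.items():
    for n,p in P.items():
        r=arm.place_of(l,p)
        for q in r[:2]: print(l,n,round(q["conf"],2),np.round(np.array(q["centre"])*[640,480],1),onz(p,q["centre"],z))
print(arm.observe()["clock"])
E
```

```text
{'clock': 0.0, 'joints': array([-1.2666,  0.4352,  0.0249,  1.5741, -0.0116,  1.134 , -0.0751]), 'dq': array([ 0.0003, -0.0001,  0.0017, -0.0006,  0.0009,  0.0015, -0.0006]), 'joint_efforts': array([ -0.0022, -66.7828,   0.9836, -31.4471,  -0.0608,   0.0423,
         0.0002]), 'position': array([0.2471, 0.5735, 0.226 ]), 'ee_rot': array([-0.6346, -3.0766,  0.0023]), 'force': array([-0.0984, -0.2341, -0.8577]), 'ft_torque': array([0.0415, 0.0158, 0.0142]), 'gripper_force': 0.0, 'width': 0.9994062784425353}
scene [-0.559   0.7445  0.8467] [ 0.7493 -0.4442 -0.4911]
side [-0.3693 -0.4754  0.7878] [ 0.7264  0.4576 -0.5128]
wrist [0.1712 0.6059 0.3855] [ 0.2793 -0.1226 -0.9523]
processor scene 0.67 [252.7 313.9] [0.4287 0.3585 0.    ]
processor scene 0.56 [358.6 273.7] [ 0.4526 -0.0354  0.    ]
processor side 0.86 [352.5 307.4] [ 0.4646 -0.0472  0.    ]
tube_mouth scene 0.76 [352.7 229.3] [0.4343 0.0147 0.19  ]
tube_mouth side 0.89 [334.8 252.9] [ 0.4248 -0.011   0.19  ]
pusher scene 0.71 [266.8 258.8] [0.6842 0.1935 0.    ]
pusher scene 0.62 [354.5 227.7] [ 0.7293 -0.2103  0.    ]
pusher 
[... 319 characters left out ...]
 258.7] [0.6808 0.186  0.    ]
spice_jar side 0.63 [234.3 269. ] [0.4304 0.3578 0.    ]
spice_jar wrist 0.76 [236.4 381.3] [0.4321 0.3646 0.    ]
lemon scene 0.62 [185.4 325.7] [0.472  0.5442 0.    ]
lemon wrist 0.55 [360.8 357. ] [0.4631 0.5385 0.    ]
garlic scene 0.57 [152.9 326.1] [0.5141 0.6238 0.    ]
garlic scene 0.41 [360.2 272.1] [ 0.4578 -0.0456  0.    ]
garlic wrist 0.71 [430.4 367.9] [0.5174 0.6198 0.    ]
glass_jar side 0.69 [322.3 247.9] [0.6815 0.1883 0.    ]
mug scene 0.59 [357.  237.6] [ 0.6584 -0.1728  0.    ]
mug side 0.77 [420.9 284.4] [ 0.6647 -0.1699  0.    ]
tin scene 0.48 [417.1 227.7] [ 0.6103 -0.4309  0.    ]
tin side 0.78 [505.9 328.1] [ 0.6036 -0.4269  0.    ]
1.8
```

View pics/scene0.png

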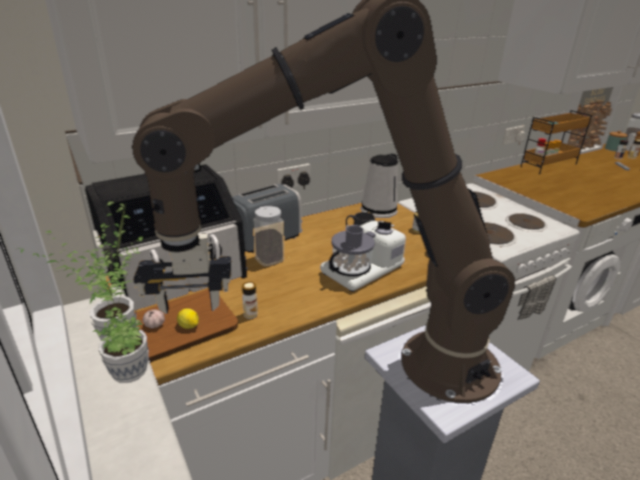

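View pics/side0.png

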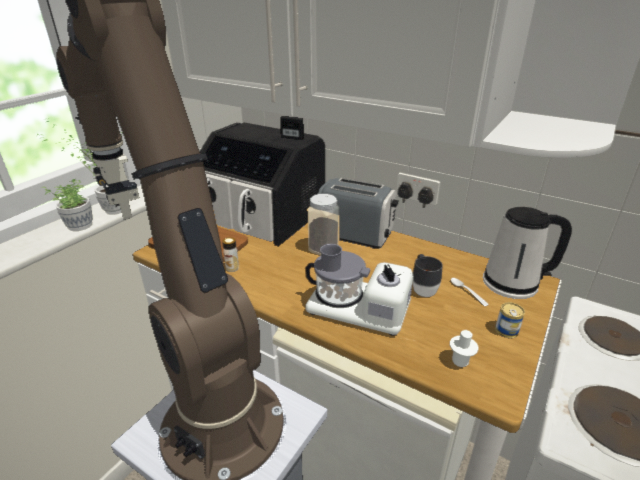

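The side view shows the pusher at the right (about 462,348), the processor in the middle (tube about 332,253, dial 392,270) and the spice jar on the left. The scene view agrees, but the arm hides the pusher there. I'll move in an arc, with the wrist kept short of the cupboard, to above the pusher.

Request:
carry_out:
  claw: [9,9,9,9,9,9,9,9]
  delta_pos:
    - [0,-2,-1.6]
    - [0,-2,-1.6]
    - [0,-2,-1.6]
    - [0,-2,-1.6]
    - [0,-2,-1.6]
    - [0,-2,-1.6]
    - [0,-2,-1.6]
    - [0,-1.5,-1.6]
  angular:
    - [0,0,0]
    - [0,0,0]
    - [0,0,0]
    - [0,0,0]
    - [0,0,0]
    - [0,0,0]
    - [0,0,0]
    - [0,0,0]
  force: 20

```text
clock: 2.6
position: [0.1856, 0.4305, 0.3556]
ee_rot: [0.635, 3.077, 0.0]
force: [0.0, 1.1, 0.7]
width: 0.981
gripper_force: 0.0
```

Request:
carry_out:
  claw: [9,9,9,9,9,9,9,9,9,9,9,9]
  delta_pos:
    - [-3.97,-0.17,0]
    - [-3.97,-0.17,0]
    - [-3.97,-0.17,0]
    - [-3.97,-0.17,0]
    - [-3.97,-0.17,0]
    - [-3.97,-0.17,0]
    - [-3.97,-0.17,0]
    - [-3.97,-0.17,0]
    - [-3.97,-0.17,0]
    - [-3.97,-0.17,0]
    - [-3.97,-0.17,0]
    - [-3.97,-0.17,0]
  angular:
    - [0,0,0.0845]
    - [0,0,0.0845]
    - [0,0,0.0845]
    - [0,0,0.0845]
    - [0,0,0.0845]
    - [0,0,0.0845]
    - [0,0,0.0845]
    - [0,0,0.0845]
    - [0,0,0.0845]
    - [0,0,0.0845]
    - [0,0,0.0845]
    - [0,0,0.0845]

```text
clock: 3.8
position: [0.4652, 0.0682, 0.3549]
ee_rot: [2.053, 2.378, 0.001]
force: [0.3, -0.1, -0.4]
width: 0.984
gripper_force: 0.0
```

Request:
carry_out:
  claw: [9,9,9,9,9,9,9,9,9,9]
  delta_pos:
    - [-3.97,-0.17,0]
    - [-3.97,-0.17,0]
    - [-3.97,-0.17,0]
    - [-3.97,-0.17,0]
    - [-3.97,-0.17,0]
    - [-3.97,-0.17,0]
    - [-3.97,-0.17,0]
    - [-3.97,-0.17,0]
    - [-3.97,-0.17,0]
    - [0,0,0]
  angular:
    - [0,0,0.0845]
    - [0,0,0.0845]
    - [0,0,0.0845]
    - [0,0,0.0845]
    - [0,0,0.0845]
    - [0,0,0.0845]
    - [0,0,0.0845]
    - [0,0,0.0845]
    - [0,0,0.0845]
    - [0,0,0]

```text
clock: 4.8
position: [0.3812, -0.275, 0.3553]
ee_rot: [2.793, 1.435, 0.0]
force: [0.7, -0.1, 0.4]
width: 0.983
gripper_force: 0.0
```

```bash
cat > meas.py <<'E'
from h import *
import sys
np.set_printoptions(precision=4,suppress=True)
tag=sys.argv[1]; labs=sys.argv[2:]
Z=dict(processor=0,tube_mouth=.19,pusher=0,pusher_collar=.05,dial_grip=.162,tin=0,mug=0)
s=arm.observe(); print(s["clock"],s["position"],R.from_rotvec(s["ee_rot"]).as_matrix()[:,1],s["joints"])
P={n:arm.get_image(n) for n in("scene","side","wrist")}
for n,p in P.items(): cv2.imwrite(f"pics/{n}{tag}.png",p["frame"][:,:,::-1])
for l in labs:
    rs=[]
    for n,p in P.items():
        r=arm.place_of(l,p)
        for i,q in enumerate(r[:2]):
            print(l,n,round(q["conf"],2),np.round(np.array(q["centre"])*[640,480],1),onz(p,q["centre"],Z[l]))
            if i==0: rs.append(ray(p,q["centre"]))
    if len(rs)>1: print("  tri",tri(rs))
E
python3 meas.py 1 pusher pusher_collar tube_mouth dial_grip
```

```text
4.8 [ 0.3812 -0.275   0.3553] [ 0.8128 -0.5825  0.0012] [-0.2918  0.0746  0.8886  1.7683 -0.0591  1.3254 -0.0121]
pusher scene 0.86 [433.4 252.6] [ 0.4346 -0.3534  0.    ]
pusher side 0.81 [459.9 360.8] [ 0.4286 -0.359  -0.    ]
pusher wrist 0.85 [377.8 217.8] [ 0.4295 -0.3645  0.    ]
  tri [ 0.4324 -0.3595 -0.0013]
pusher_collar scene 0.76 [435.2 240.6] [ 0.4352 -0.3526  0.05  ]
pusher_collar side 0.72 [460.6 345.6] [ 0.4251 -0.3537  0.05  ]
pusher_collar side 0.4 [509.1 327.1] [ 0.5496 -0.4359  0.05  ]
pusher_collar wrist 0.83 [380.6 221.7] [ 0.43  -0.356  0.05 ]
  tri [ 0.4311 -0.3537  0.049 ]
tube_mouth scene 0.8 [353.8 227.8] [0.4407 0.0063 0.19  ]
tube_mouth side 0.67 [332.  251.5] [ 0.4267 -0.0018  0.19  ]
tube_mouth side 0.66 [352.6 307.6] [ 0.263  -0.1509  0.19  ]
  tri [0.4399 0.0048 0.1854]
dial_grip scene 0.53 [381.5 221.6] [ 0.4757 -0.1308  0.162 ]
dial_grip side 0.72 [387.6 268.4] [ 0.4705 -0.1378  0.162 ]
dial_grip wrist 0.79 [318.4  48.5] [ 0.4719 -0.1439  0.162 ]
  tri [ 0.4757 -0.1377  0.1584]
```

Request:
carry_out:
  claw: [9,9,9,9,9,9,9]
  delta_pos:
    - [-0.6,1.5,2.4]
    - [-0.6,1.5,2.4]
    - [-0.6,1.5,2.4]
    - [-0.6,1.5,2.4]
    - [-0.7,1.4,2.4]
    - [-0.7,1.4,2.4]
    - [0,0,0]
  angular:
    - [0,0,0]
    - [0,0,0]
    - [0,0,0]
    - [0,0,0]
    - [0,0,0]
    - [0,0,0]
    - [0,0,0]

```text
clock: 6.25
position: [0.4344, -0.352, 0.2078]
ee_rot: [-2.784, -1.448, 0.006]
force: [-0.6, 0.9, 0.5]
width: 0.979
gripper_force: 0.0
```

```bash
python3 meas.py 2 pusher pusher_collar
```

```text
6.25 [ 0.4344 -0.352   0.2078] [ 0.8188 -0.5741 -0.0043] [-0.0097  0.4289  0.8365  1.8048 -0.3564  1.0714  0.3457]
pusher scene 0.73 [438.  251.5] [ 0.4321 -0.3735  0.    ]
pusher side 0.7 [460.9 361.4] [ 0.4281 -0.3616  0.    ]
pusher wrist 0.71 [322.  217.4] [ 0.4287 -0.3636  0.    ]
  tri [ 0.4266 -0.3636  0.004 ]
pusher_collar scene 0.64 [434.9 243. ] [ 0.4228 -0.3395  0.05  ]
pusher_collar side 0.7 [462.3 347.4] [ 0.4214 -0.3587  0.05  ]
pusher_collar wrist 0.61 [321.8 227.6] [ 0.4298 -0.3614  0.05  ]
  tri [ 0.4319 -0.358   0.041 ]
```

View pics/wrist2.png

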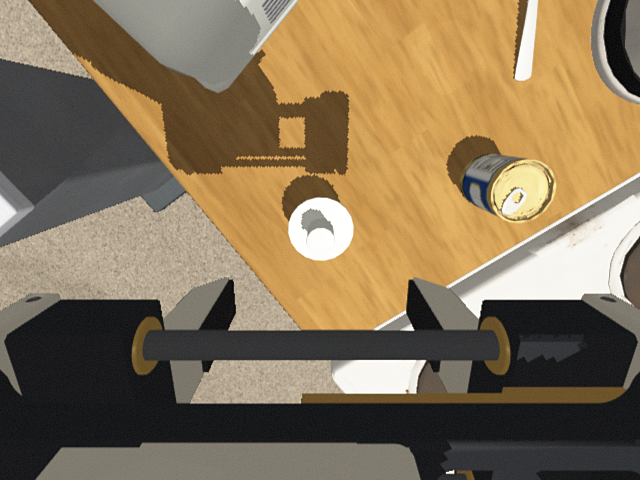

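Wrist view: the pusher's collar disc is centred at about (321,229) and its grip top at about (320,238). The tin is clear at (505,190).

Run:
```python
from h import *
p=arm.get_image("wrist"); f=p["frame"]
m=(f.min(2)>185).astype(np.uint8); m[:190]=0;m[265:]=0;m[:,:280]=0;m[:,360:]=0
n,_,st,_=cv2.connectedComponentsWithStats(m); print(st[1:][st[1:,4]>100])
c=max(cv2.findContours(m,0,2)[0],key=cv2.contourArea); e=cv2.fitEllipse(cv2.convexHull(c)); print(e)
s=arm.observe();X=onz(p,(e[0][0]/640,e[0][1]/480),.055); print("collar",X); print("top",onz(p,(320/640,238/480),.091))
M=R.from_rotvec(s["ee_rot"]).as_matrix(); print(M, s["position"], M.T@(np.r_[X[:2],.061]-s["position"])*100)
```

```text
[[ 288  198   64   63 2657]]
((319.4189758300781, 229.2318115234375), (62.38905334472656, 64.50897979736328), 90.61219787597656)
collar [ 0.42892954 -0.36014725  0.055     ]
top [ 0.43091488 -0.35832441  0.091     ]
[[ 5.72907153e-01  8.19619529e-01  1.10532121e-03]
 [ 8.19620042e-01 -5.72907485e-01 -1.98759388e-05]
 [ 6.16956088e-04  9.17330487e-04 -9.99999389e-01]] [ 0.43540998 -0.35147836  0.21131625] [-1.09106274 -0.0482911  15.03091717]
```

Request:
carry_out:
  claw: [9,9,9,9,9,9,9,9,9,9]
  delta_pos:
    - [-0.5,0,1.5]
    - [-0.5,-0.05,2]
    - [0,0,2]
    - [0,0,2]
    - [0,0,2]
    - [0,0,2]
    - [0,0,1.6]
    - [0,0,1]
    - [0,0,0.8]
    - [0,0,0]
  angular:
    - [0,0,0]
    - [0,0,0]
    - [0,0,0]
    - [0,0,0]
    - [0,0,0]
    - [0,0,0]
    - [0,0,0]
    - [0,0,0]
    - [0,0,0]
    - [0,0,0]

```text
clock: 7.75
position: [0.4289, -0.3594, 0.0612]
ee_rot: [-2.786, -1.451, 0.001]
force: [0.9, -0.2, -0.2]
width: 0.978
gripper_force: 0.0
```

Request:
carry_out:
  claw: [6,4,2,2,2,2,2,2]
  delta_pos:
    - [0,0,0]
    - [0,0,0]
    - [0,0,0]
    - [0,0,0]
    - [0,0,0]
    - [0,0,0]
    - [0,0,0]
    - [0,0,0]
  angular:
    - [0,0,0]
    - [0,0,0]
    - [0,0,0]
    - [0,0,0]
    - [0,0,0]
    - [0,0,0]
    - [0,0,0]
    - [0,0,0]
  force: 20

```text
clock: 8.55
position: [0.429, -0.3596, 0.0617]
ee_rot: [-2.786, -1.451, 0.0]
force: [-0.2, 0.6, -0.2]
width: 0.336
gripper_force: 0.0
```

Run:
```python
from h import *
np.set_printoptions(precision=4,suppress=True)
s=arm.observe();print(s)
p=arm.get_image("wrist");cv2.imwrite("pics/w3.png",p["frame"][:,:,::-1])
```

```text
{'clock': 8.55, 'joints': array([ 0.1273,  0.6062,  0.6892,  1.9478, -0.5416,  0.7794,  0.5163]), 'dq': array([-0.0002, -0.0009,  0.0003,  0.0005,  0.0003, -0.0012, -0.0003]), 'joint_efforts': array([ -0.0082, -60.2315,  12.3507, -20.8951,  -0.0247,   0.0749,
        -0.0004]), 'position': array([ 0.429 , -0.3596,  0.0617]), 'ee_rot': array([-2.7864, -1.4509,  0.    ]), 'force': array([-0.2051,  0.5551, -0.236 ]), 'ft_torque': array([-0.0815,  0.0897, -0.025 ]), 'gripper_force': 0.0, 'width': 0.3363054399579998}
```

View pics/w3.png

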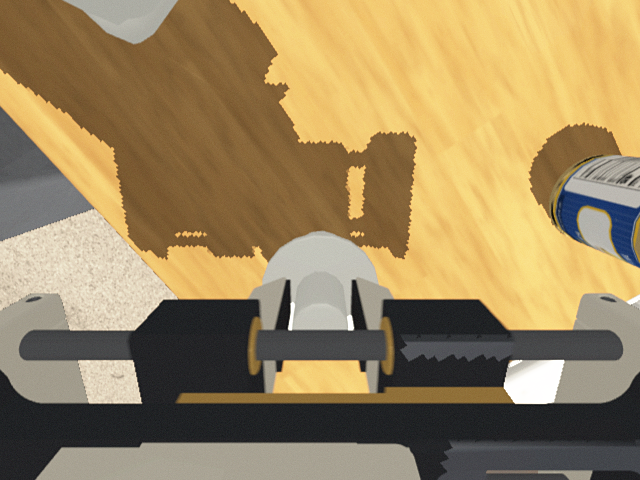

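The pusher stands centred between the fingers, which are still closing (about 31 mm). Next: finish closing, then lift.

Request:
carry_out:
  claw: [2,2,2,2,2]
  delta_pos:
    - [0,0,0]
    - [0,0,0]
    - [0,0,0]
    - [0,0,0]
    - [0,0,0]
  angular:
    - [0,0,0]
    - [0,0,0]
    - [0,0,0]
    - [0,0,0]
    - [0,0,0]
  force: 20

```text
clock: 9.1
position: [0.429, -0.3596, 0.0617]
ee_rot: [-2.786, -1.451, 0.0]
force: [1.0, 0.0, -0.9]
width: 0.281
gripper_force: 20.0
```

Request:
carry_out:
  claw: [2,2,2,2,2,2,2,2,2,2,2,2,2,2]
  delta_pos:
    - [0,0,-0.5]
    - [0,0,-1.5]
    - [0,0,-2]
    - [0,0,-2]
    - [0,0,-2]
    - [0,0,-2]
    - [0,0,-2]
    - [0,0,-2]
    - [0,0,-2]
    - [0,0,-2]
    - [0,0,-2]
    - [0,0,-2]
    - [0,0,-2]
    - [0,0,0]
  angular:
    - [0,0,0]
    - [0,0,0]
    - [0,0,0]
    - [0,0,0]
    - [0,0,0]
    - [0,0,0]
    - [0,0,0]
    - [0,0,0]
    - [0,0,0]
    - [0,0,0]
    - [0,0,0]
    - [0,0,0]
    - [0,0,0]
    - [0,0,0]

```text
clock: 10.5
position: [0.4293, -0.361, 0.3051]
ee_rot: [2.783, 1.448, 0.004]
force: [0.1, 0.4, -0.4]
width: 0.279
gripper_force: 20.0
```

```bash
python3 meas.py 4 pusher pusher_collar tube_mouth dial_grip
```

```text
10.5 [ 0.4293 -0.361   0.3051] [ 0.8188 -0.5741  0.0048] [-0.0451  0.3393  0.8941  1.665  -0.2768  1.2655  0.2926]
pusher side 0.87 [476.3 279.4] [ 0.7769 -0.3031  0.    ]
pusher side 0.2 [506.9 327.3] [ 0.608  -0.4284  0.    ]
pusher wrist 0.97 [322.6 255.8] [ 0.3776 -0.4393  0.    ]
  tri [ 0.4283 -0.359   0.2412]
pusher_collar scene 0.61 [448.8 177. ] [ 0.8631 -0.8434  0.05  ]
pusher_collar side 0.63 [483.8 261.5] [ 0.8071 -0.3084  0.05  ]
pusher_collar side 0.19 [477.7 280.1] [ 0.7031 -0.3183  0.05  ]
pusher_collar wrist 0.66 [319.6 285.2] [ 0.3608 -0.4558  0.05  ]
  tri [ 0.4289 -0.3611  0.2901]
tube_mouth scene 0.62 [351.4 227.1] [0.4481 0.01   0.19  ]
tube_mouth side 0.55 [506.4 330.6] [ 0.362  -0.4411  0.19  ]
tube_mouth side 0.44 [188.9 232.1] [0.304  0.3815 0.19  ]
  tri [ 0.9626 -0.4043 -0.22  ]
dial_grip scene 0.61 [382.6 218. ] [ 0.495  -0.1503  0.162 ]
dial_grip scene 0.44 [271.1 257.5] [0.4468 0.2853 0.162 ]
dial_grip side 0.78 [386.6 267.3] [ 0.4737 -0.1337  0.162 ]
  tri [ 0.4733 -0.1349  0.1694]
```

```bash
cat > plan.py <<'E'
from h import *
import sys,json
# x y z yaw(tool y azimuth) n polar
x,y,z,yaw=map(float,sys.argv[1:5]); n=int(sys.argv[5]); polar=len(sys.argv)>6
s=arm.observe(); p0=s["position"]; M=R.from_rotvec(s["ee_rot"]).as_matrix(); w0=np.arctan2(M[1,1],M[0,1])
P=lambda p:np.array([np.hypot(p[0],p[1]),np.arctan2(p[1],p[0]),p[2]])
t=np.array([x,y,z]); a,b=(P(p0),P(t)) if polar else (p0,t)
u=np.arange(n+1)/n; u=(.5-.5*np.cos(np.pi*u))*.5+.5*u
q=[a+(b-a)*k for k in u]
if polar:q=[np.array([v[0]*np.cos(v[1]),v[0]*np.sin(v[1]),v[2]]) for v in q]
dp=[];an=[]
for i in range(n):
    w=w0+(yaw-w0)*u[i]; Y=np.array([np.cos(w),np.sin(w),0]); Zt=np.array([0,0,-1.]); X=np.cross(Y,Zt)
    d=q[i+1]-q[i]; dp.append([round(float(d@v)*100,2) for v in (X,Y,Zt)]); an.append([0,0,round(float(-(yaw-w0)*(u[i+1]-u[i])),3)])
print("from",p0.round(4),w0.round(4)); print(dp); print(an)
E
python3 plan.py .44 .085 .31 .09 16 p
```

```text
from [ 0.429  -0.3597  0.3016] -0.6107
[[1.81, -0.27, -0.03], [2.26, -0.37, -0.04], [2.67, -0.48, -0.05], [3.02, -0.59, -0.05], [3.29, -0.71, -0.06], [3.48, -0.82, -0.06], [3.58, -0.91, -0.07], [3.59, -0.99, -0.07], [3.51, -1.04, -0.07], [3.35, -1.06, -0.07], [3.12, -1.05, -0.06], [2.84, -1.01, -0.06], [2.51, -0.93, -0.05], [2.15, -0.82, -0.05], [1.77, -0.7, -0.04], [1.39, -0.56, -0.03]]
[[0, 0, -0.025], [0, 0, -0.032], [0, 0, -0.038], [0, 0, -0.044], [0, 0, -0.048], [0, 0, -0.052], [0, 0, -0.055], [0, 0, -0.056], [0, 0, -0.056], [0, 0, -0.055], [0, 0, -0.052], [0, 0, -0.048], [0, 0, -0.044], [0, 0, -0.038], [0, 0, -0.032], [0, 0, -0.025]]
```

Request:
carry_out:
  claw: [2,2,2,2,2,2,2,2,2,2,2,2,2,2,2,2,2,2]
  delta_pos:
    - [1.8,-0.3,0]
    - [2.3,-0.4,0]
    - [2.7,-0.5,-0.1]
    - [3,-0.6,-0.1]
    - [3.3,-0.7,-0.1]
    - [3.5,-0.8,-0.1]
    - [3.6,-0.9,-0.1]
    - [3.6,-1,-0.1]
    - [3.5,-1,-0.1]
    - [3.3,-1.1,-0.1]
    - [3.1,-1.1,0]
    - [2.8,-1,0]
    - [2.5,-0.9,0]
    - [2.2,-0.8,0]
    - [1.8,-0.7,0]
    - [1.4,-0.6,0]
    - [0,0,0]
    - [0,0,0]
  angular:
    - [0,0,-0.025]
    - [0,0,-0.03]
    - [0,0,-0.04]
    - [0,0,-0.045]
    - [0,0,-0.05]
    - [0,0,-0.05]
    - [0,0,-0.055]
    - [0,0,-0.055]
    - [0,0,-0.055]
    - [0,0,-0.055]
    - [0,0,-0.05]
    - [0,0,-0.05]
    - [0,0,-0.045]
    - [0,0,-0.04]
    - [0,0,-0.03]
    - [0,0,-0.025]
    - [0,0,0]
    - [0,0,0]

```text
clock: 13.05
position: [0.4399, 0.0851, 0.3098]
ee_rot: [2.121, 2.317, 0.0]
force: [-0.7, -0.7, -1.6]
width: 0.278
gripper_force: 20.0
```

```bash
python3 meas.py 5 tube_mouth dial_grip processor pusher pusher_collar
```

```text
13.05 [0.4399 0.0851 0.3098] [0.9961 0.0885 0.0003] [-0.8185  0.0561  0.5471  1.8791 -0.0309  1.2145 -0.1726]
tube_mouth scene 0.79 [350.6 227.6] [0.4465 0.0143 0.19  ]
tube_mouth side 0.96 [334.4 250.7] [ 0.4331 -0.0049  0.19  ]
  tri [0.4545 0.0064 0.1795]
dial_grip scene 0.62 [383.8 221.6] [ 0.4721 -0.1375  0.162 ]
dial_grip side 0.87 [389.9 267.1] [ 0.4788 -0.1403  0.162 ]
  tri [ 0.477  -0.1407  0.161 ]
processor scene 0.74 [357.3 270.8] [ 0.469  -0.0416  0.    ]
processor side 0.91 [351.4 306.2] [ 0.4675 -0.0421  0.    ]
processor side 0.29 [303.8 204. ] [0.923  0.4286 0.    ]
  tri [ 0.4686 -0.0417 -0.0004]
pusher scene 0.85 [330.8 217.4] [ 0.851  -0.1756  0.    ]
pusher scene 0.67 [185.3 327.5] [0.4646 0.5467 0.    ]
pusher side 0.89 [307.  221.9] [0.8055 0.3341 0.    ]
pusher wrist 0.6 [321.  255.7] [ 0.4493 -0.0128  0.    ]
  tri [0.443  0.0847 0.244 ]
pusher_collar scene 0.9 [336.  201.9] [ 0.8792 -0.2167  0.05  ]
pusher_collar side 0.56 [303.9 204.9] [0.8348 0.3667 0.05  ]
pusher_collar wrist 0.82 [320.8 285.8] [ 0.451  -0.0377  0.05  ]
  tri [0.4362 0.0831 0.2963]
```

View pics/wrist5.png

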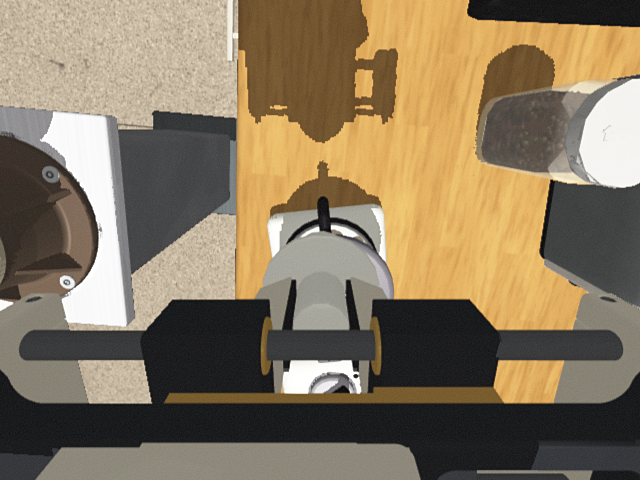

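The wrist view shows image-up is tool +x (+y world). The held pusher hides the tube, and only the bowl handle shows at (323,215). I'll step back to the -y side so the tube appears above the fingers.

Request:
carry_out:
  claw: [2,2,2,2,2,2,2,2]
  delta_pos:
    - [-1.5,0,0]
    - [-3,0,0]
    - [-3.5,0,0]
    - [-4,0,0]
    - [-3.5,0,0]
    - [-2,0,0]
    - [0,0,0]
    - [0,0,0]
  angular:
    - [0,0,0]
    - [0,0,0]
    - [0,0,0]
    - [0,0,0]
    - [0,0,0]
    - [0,0,0]
    - [0,0,0]
    - [0,0,0]

```text
clock: 14.75
position: [0.4553, -0.0884, 0.3097]
ee_rot: [-2.121, -2.317, -0.0]
force: [-0.0, 1.1, -1.2]
width: 0.278
gripper_force: 20.0
```

```bash
python3 meas.py 6 tube_mouth processor pusher pusher_collar
```

```text
14.75 [ 0.4553 -0.0884  0.3097] [ 0.9961  0.0885 -0.0002] [-0.5746  0.0919  0.727   1.8568 -0.0653  1.2169  0.2616]
tube_mouth scene 0.95 [354.5 228.2] [0.4376 0.0058 0.19  ]
tube_mouth side 0.77 [334.2 250.2] [ 0.435  -0.0033  0.19  ]
tube_mouth side 0.47 [368.4 219.2] [ 0.6285 -0.0023  0.19  ]
tube_mouth wrist 0.92 [309.4 107.5] [0.4378 0.0096 0.19  ]
  tri [0.4395 0.0047 0.1872]
processor scene 0.94 [356.2 269.9] [ 0.4754 -0.0416  0.    ]
processor side 0.97 [353.  306.7] [ 0.4678 -0.047   0.    ]
processor wrist 0.87 [331.6 159.8] [ 0.4664 -0.0439  0.    ]
  tri [ 0.47   -0.0434 -0.0003]
pusher scene 0.81 [373.6 202.7] [ 0.8837 -0.4196  0.    ]
pusher scene 0.37 [355.3 238.5] [ 0.6556 -0.1631  0.    ]
pusher side 0.71 [367.1 237.7] [0.8217 0.0901 0.    ]
pusher side 0.35 [388.2 265.9] [ 0.7016 -0.0463  0.    ]
pusher wrist 0.35 [331.6 157.4] [ 0.466  -0.0407  0.    ]
  tri [ 0.4575 -0.058   0.2438]
pusher_collar scene 0.71 [377.5 190.5] [ 0.8935 -0.4432  0.05  ]
pusher_collar scene 0.32 [267.3 261.1] [0.5971 0.2306 0.05  ]
pusher_collar side 0.77 [368.9 217.9] [0.8718 0.1114 0.05  ]
pusher_collar wrist 0.69 [318.8 287.8] [ 0.4641 -0.2126  0.05  ]
  tri [ 0.455  -0.0868  0.295 ]
```

View pics/wrist6.png

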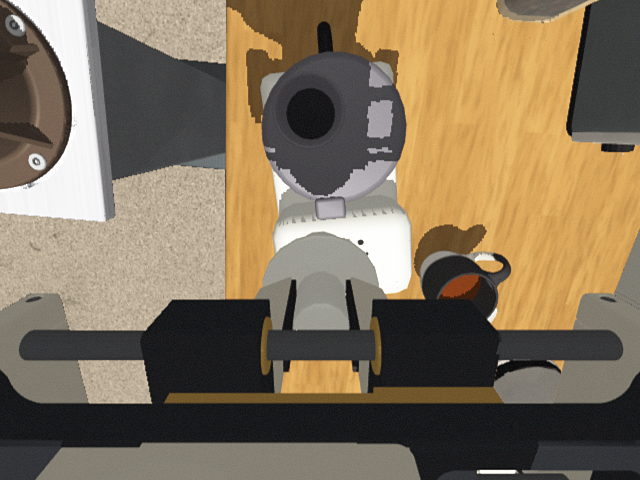

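Wrist view: the tube mouth is the dark circle at about (311,113) with the rim ring around it, bowl handle up at (323,35).

Run:
```python
from h import *
p=arm.get_image("wrist"); f=p["frame"]; g=cv2.cvtColor(f,cv2.COLOR_RGB2GRAY)
print(g[113,262:360:2]); print(g[70:160:2,311])
for t in (15,25,40,50,60):
    m=(g<t).astype(np.uint8); m[:70]=0;m[160:]=0;m[:,:265]=0;m[:,360:]=0
    c=max(cv2.findContours(m,0,1)[0],key=cv2.contourArea); e=cv2.fitEllipse(c)
    X=onz(p,(e[0][0]/640,e[0][1]/480),.19); print(t,np.round(e[0],1),np.round(e[1],1),X, proj(p,X+[.0255,0,0])[0]-e[0][0],proj(p,X+[.029,0,0])[0]-e[0][0])
c=g[60:165,255:365]; c=cv2.resize(cv2.convertScaleAbs(c,alpha=2.2),None,fx=5,fy=5,interpolation=0); cv2.imwrite("pics/crop6.png",c)
```

```text
[74 67 68 71 71 71 77 64 61 61 61 60 43 23 21 19 25 21 21 23 17 21 28 21
 20 20 20 20 25 24 15 20 22 23 29 24 26 57 57 61 71 66 74 74 73 71 76 73
 69]
[73 64 61 61 58 59 56 61 45 23 24 17 27 18 16 16 28 26 21 24 16 19 15 19
 23 24 21 25 23 21 22 18 17 18 48 69 63 70 69 73 68 72 73 72 69]Traceback (most recent call last):
  File "<stdin>", line 6, in <module>
cv2.error: OpenCV(4.12.0) /io/opencv/modules/imgproc/src/shapedescr.cpp:361: error: (-201:Incorrect size of input array) There should be at least 5 points to fit the ellipse in function 'fitEllipseNoDirect'
```

Run:
```python
from h import *
p=arm.get_image("wrist"); f=p["frame"]; g=cv2.cvtColor(f,cv2.COLOR_RGB2GRAY)
for t in (35,42,50):
    m=(g<t).astype(np.uint8); m[:70]=0;m[160:]=0;m[:,:265]=0;m[:,360:]=0
    c=max(cv2.findContours(m,0,1)[0],key=cv2.contourArea); e=cv2.fitEllipse(c)
    print(t,np.round(e[0],1),np.round(e[1],1))
    for z in(.185,.19):
        X=onz(p,(e[0][0]/640,e[0][1]/480),z); print(X, 2*(proj(p,X+[.0225,0,0])[0]-e[0][0]),2*(proj(p,X+[.0255,0,0])[0]-e[0][0]),2*(proj(p,X+[.029,0,0])[0]-e[0][0]))
c=g[60:165,255:365]; c=cv2.resize(cv2.convertScaleAbs(c,alpha=2.2),None,fx=5,fy=5,interpolation=0); cv2.imwrite("pics/crop6.png",c)
```

```text
35 [310.2 111.8] [47. 50.]
[0.43870779 0.00547473 0.185     ] 56.49983735493731 64.01387747587512 72.77454320967274
[0.43887339 0.00526058 0.19      ] 57.50928451221455 65.15722291865484 74.07389764348216
42 [310.2 111.8] [47.7 50.5]
[0.43870593 0.00544249 0.185     ] 56.49780039090888 64.0115703145367 72.77192123203565
[0.43887157 0.00522891 0.19      ] 57.507211239885805 65.15487465823549 74.07122899238732
50 [310.2 111.6] [48.  51.1]
[0.43867284 0.00556211 0.185     ] 56.505813042258865 64.02064589969734 72.78223530191099
[0.43883906 0.00534643 0.19      ] 57.51536672399595 65.16411192540397 74.08172667741508
```

View pics/crop6.png

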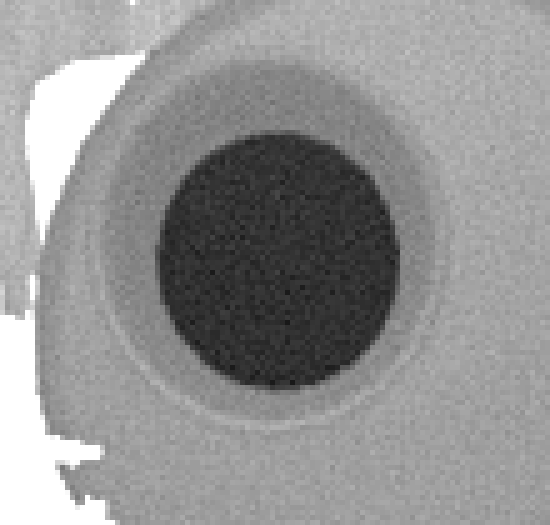

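The crop shows the bore's bottom as the dark disc and the mouth ring centred at crop (272,243), which is image (309.4,108.6). The ring is about 67 px wide, which fits 51 mm at the rim.

```bash
python3 - <<'E'
from h import *
np.set_printoptions(precision=4,suppress=True)
p=arm.get_image("wrist")
print(onz(p,(309.4/640,108.6/480),.19),onz(p,(310.2/640,111.8/480),.137),onz(p,(310.2/640,111.8/480),.137-.0))
E
python3 plan.py .4385 .008 .31 .09 6
```

```text
[0.4381 0.0075 0.19  ] [0.4371 0.0075 0.137 ] [0.4371 0.0075 0.137 ]
from [ 0.4553 -0.0887  0.3097] 0.0894
[[1.14, -0.09, -0.0], [1.71, -0.14, -0.0], [2.04, -0.17, -0.01], [2.04, -0.17, -0.01], [1.71, -0.14, -0.0], [1.14, -0.09, -0.0]]
[[0, 0, -0.0], [0, 0, -0.0], [0, 0, -0.0], [0, 0, -0.0], [0, 0, -0.0], [0, 0, -0.0]]
```

Request:
carry_out:
  claw: [2,2,2,2,2,2,2,2,2]
  delta_pos:
    - [1.1,-0.1,0]
    - [1.7,-0.15,0]
    - [2.05,-0.2,0]
    - [2.05,-0.2,0]
    - [1.7,-0.15,0]
    - [1.14,-0.1,0]
    - [0,0,0]
    - [0,0,0]
    - [0,0,0]
  angular:
    - [0,0,0]
    - [0,0,0]
    - [0,0,0]
    - [0,0,0]
    - [0,0,0]
    - [0,0,0]
    - [0,0,0]
    - [0,0,0]
    - [0,0,0]

```text
clock: 16.55
position: [0.4378, 0.0067, 0.3098]
ee_rot: [2.121, 2.317, -0.0]
force: [-0.7, -0.6, -1.0]
width: 0.281
gripper_force: 20.0
```

Request:
carry_out:
  claw: [2,2,2,2,2,2,2,2]
  delta_pos:
    - [0,0,0.8]
    - [0,0,1]
    - [0,0,1]
    - [0,0,0.8]
    - [0,0,0.6]
    - [0,0,0.3]
    - [0,0,0]
    - [0,0,0]
  angular:
    - [0,0,0]
    - [0,0,0]
    - [0,0,0]
    - [0,0,0]
    - [0,0,0]
    - [0,0,0]
    - [0,0,0]
    - [0,0,0]

```text
clock: 17.35
position: [0.4379, 0.0076, 0.2649]
ee_rot: [2.12, 2.318, 0.0]
force: [0.0, 0.9, -0.7]
width: 0.278
gripper_force: 20.0
```

```bash
python3 meas.py 7 tube_mouth pusher_collar pusher dial_grip
python3 - <<'E'
import cv2,numpy as np
a=cv2.imread("pics/side7.png")[190:290,270:430];b=cv2.imread("pics/scene7.png")[160:260,290:450]
cv2.imwrite("pics/c7.png",np.hstack([cv2.resize(v,None,fx=2.5,fy=2.5,interpolation=2) for v in(a,b)]))
E
```

```text
17.35 [0.4379 0.0076 0.2649] [0.996  0.0893 0.0004] [-0.7118  0.0756  0.6263  1.9795 -0.0497  1.1009  0.0251]
tube_mouth scene 0.77 [353.2 229.7] [0.4315 0.0148 0.19  ]
tube_mouth side 0.89 [333.5 250.1] [ 0.4344 -0.0015  0.19  ]
tube_mouth wrist 0.3 [550.6  63.7] [0.5712 0.1413 0.19  ]
  tri [0.4869 0.053  0.1942]
pusher_collar scene 0.75 [355.8 212.1] [ 0.7602 -0.2341  0.05  ]
pusher_collar side 0.79 [328.8 229.6] [0.7253 0.1894 0.05  ]
pusher_collar side 0.67 [322.8 249.8] [0.6063 0.139  0.05  ]
pusher_collar wrist 0.57 [318.3 287.5] [ 0.4444 -0.0953  0.05  ]
  tri [0.4341 0.0076 0.2486]
pusher scene 0.66 [356.  225.4] [ 0.7426 -0.2269  0.    ]
pusher side 0.65 [331.3 243.1] [0.7241 0.1783 0.    ]
pusher wrist 0.97 [321.2 252.6] [ 0.4457 -0.068   0.    ]
  tri [0.4366 0.0062 0.2035]
dial_grip scene 0.54 [248.3 314.8] [0.2417 0.4426 0.162 ]
dial_grip side 0.86 [391.3 268.3] [ 0.4758 -0.1455  0.162 ]
dial_grip wrist 0.97 [343.4 388.8] [ 0.4735 -0.1445  0.162 ]
  tri [0.5243 0.0411 0.0673]
```

View pics/c7.png

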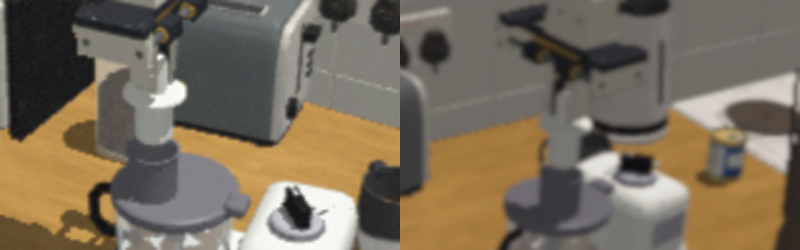

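Both views show the plug centred over the tube, with its foot just above the rim. Lowering in stages and watching the force.

Request:
carry_out:
  claw: [2,2,2,2,2,2,2,2]
  delta_pos:
    - [0,0,0.4]
    - [0,0,0.4]
    - [0,0,0.4]
    - [0,0,0.4]
    - [0,0,0.4]
    - [0,0,0.4]
    - [0,0,0]
    - [0,0,0]
  angular:
    - [0,0,0]
    - [0,0,0]
    - [0,0,0]
    - [0,0,0]
    - [0,0,0]
    - [0,0,0]
    - [0,0,0]
    - [0,0,0]

```text
clock: 18.9
position: [0.4376, 0.0076, 0.2407]
ee_rot: [-2.12, -2.318, 0.0]
force: [0.4, 0.5, -1.0]
width: 0.277
gripper_force: 20.0
```

Free so far, with the foot about 11 mm into the tube.

Request:
carry_out:
  claw: [2,2,2,2,2,2,2,2,2,2]
  delta_pos:
    - [0,0,0.5]
    - [0,0,0.5]
    - [0,0,0.5]
    - [0,0,0.5]
    - [0,0,0.5]
    - [0,0,0.4]
    - [0,0,0.4]
    - [0,0,0.3]
    - [0,0,0]
    - [0,0,0]
  angular:
    - [0,0,0]
    - [0,0,0]
    - [0,0,0]
    - [0,0,0]
    - [0,0,0]
    - [0,0,0]
    - [0,0,0]
    - [0,0,0]
    - [0,0,0]
    - [0,0,0]

```text
clock: 19.9
position: [0.4377, 0.0076, 0.2048]
ee_rot: [2.12, 2.318, 0.0]
force: [0.2, 0.4, -0.1]
width: 0.277
gripper_force: 20.0
```

Request:
carry_out:
  claw: [2,2,2,2]
  delta_pos:
    - [0,0,0.2]
    - [0,0,0.1]
    - [0,0,0.1]
    - [0,0,0]
  angular:
    - [0,0,0]
    - [0,0,0]
    - [0,0,0]
    - [0,0,0]

```text
clock: 20.3
position: [0.4377, 0.0076, 0.2015]
ee_rot: [-2.12, -2.318, -0.001]
force: [-5.5, 0.3, 13.5]
width: 0.28
gripper_force: 20.0
```

It is seated (13.5 N upward at the expected height). Releasing and going up.

Request:
carry_out:
  claw: [2,4,6,9,9,9,9,9]
  delta_pos:
    - [0,0,-0.1]
    - [0,0,-0.05]
    - [0,0,0]
    - [0,0,0]
    - [0,0,0]
    - [0,0,0]
    - [0,0,0]
    - [0,0,0]
  angular:
    - [0,0,0]
    - [0,0,0]
    - [0,0,0]
    - [0,0,0]
    - [0,0,0]
    - [0,0,0]
    - [0,0,0]
    - [0,0,0]

```text
clock: 21.1
position: [0.4377, 0.0076, 0.2022]
ee_rot: [2.12, 2.319, -0.0]
force: [-0.5, 0.5, 1.0]
width: 0.838
gripper_force: 0.0
```

Request:
carry_out:
  claw: [9,9,9,9,9,9,9]
  delta_pos:
    - [0,0,-1]
    - [0,0,-2]
    - [0,0,-2.5]
    - [0,0,-2.5]
    - [0,0,-2]
    - [0,0,-1]
    - [0,0,0]
  angular:
    - [0,0,0]
    - [0,0,0]
    - [0,0,0]
    - [0,0,0]
    - [0,0,0]
    - [0,0,0]
    - [0,0,0]

```text
clock: 21.8
position: [0.4384, 0.0076, 0.3135]
ee_rot: [2.119, 2.318, 0.004]
force: [-0.4, 0.6, -0.7]
width: 0.981
gripper_force: 0.0
```

```bash
python3 meas.py 8 dial_grip pusher_collar tube_mouth processor; echo; python3 plan.py .476 -.21 .31 -.12 10
```

```text
21.8 [0.4384 0.0076 0.3135] [0.996  0.0893 0.0025] [-0.7315  0.0274  0.6237  1.8966 -0.0177  1.2202 -0.0125]
dial_grip side 0.52 [392.  268.3] [ 0.4768 -0.147   0.162 ]
dial_grip side 0.43 [321.  252.4] [0.4449 0.043  0.162 ]
dial_grip wrist 0.96 [340.9 359.5] [ 0.4734 -0.1473  0.162 ]
  tri [ 0.4739 -0.1474  0.1632]
pusher_collar scene 0.51 [351.1 228. ] [ 0.6574 -0.1414  0.05  ]
pusher_collar side 0.71 [327.8 247.8] [0.6248 0.1318 0.05  ]
pusher_collar wrist 0.84 [320. 227.] [ 0.4399 -0.0316  0.05  ]
  tri [0.4369 0.0143 0.1925]
tube_mouth scene 0.86 [353.4 228.9] [0.4353 0.0114 0.19  ]
tube_mouth scene 0.43 [355.2 242.9] [0.3619 0.0557 0.19  ]
tube_mouth side 0.92 [331.1 250.6] [0.429  0.0025 0.19  ]
  tri [0.4389 0.0078 0.1852]
processor scene 0.89 [358.2 272.8] [ 0.4577 -0.0374  0.    ]
processor side 0.93 [349.9 305.4] [ 0.4683 -0.0368 -0.    ]
  tri [ 0.4623 -0.0389  0.0008]

from [0.4377 0.0076 0.3122] 0.0894
[[-1.37, 0.12, 0.01], [-1.88, 0.18, 0.02], [-2.31, 0.27, 0.02], [-2.62, 0.36, 0.03], [-2.77, 0.46, 0.03], [-2.76, 0.53, 0.03], [-2.58, 0.57, 0.03], [-2.26, 0.56, 0.02], [-1.82, 0.49, 0.02], [-1.32, 0.38, 0.01]]
[[0, 0, 0.013], [0, 0, 0.018], [0, 0, 0.022], [0, 0, 0.025], [0, 0, 0.027], [0, 0, 0.027], [0, 0, 0.025], [0, 0, 0.022], [0, 0, 0.018], [0, 0, 0.013]]
```

```bash
python3 plan.py .424 -.195 .29 -.79 12
```

```text
from [0.4377 0.0076 0.3122] 0.0894
[[-1.01, -0.16, 0.11], [-1.34, -0.15, 0.15], [-1.65, -0.09, 0.18], [-1.9, 0.03, 0.21], [-2.06, 0.21, 0.23], [-2.12, 0.41, 0.24], [-2.07, 0.6, 0.24], [-1.93, 0.76, 0.23], [-1.69, 0.85, 0.21], [-1.41, 0.86, 0.18], [-1.1, 0.79, 0.15], [-0.79, 0.64, 0.11]]
[[0, 0, 0.044], [0, 0, 0.059], [0, 0, 0.072], [0, 0, 0.082], [0, 0, 0.09], [0, 0, 0.094], [0, 0, 0.094], [0, 0, 0.09], [0, 0, 0.082], [0, 0, 0.072], [0, 0, 0.059], [0, 0, 0.044]]
```

Request:
carry_out:
  claw: [9,9,9,9,9,9,9,9,9,9,9,9,9,9]
  delta_pos:
    - [-1,-0.15,0.1]
    - [-1.3,-0.15,0.15]
    - [-1.65,-0.1,0.2]
    - [-1.9,0,0.2]
    - [-2.05,0.2,0.2]
    - [-2.1,0.4,0.25]
    - [-2.05,0.6,0.25]
    - [-1.9,0.75,0.25]
    - [-1.7,0.85,0.2]
    - [-1.4,0.85,0.2]
    - [-1.1,0.8,0.15]
    - [-0.8,0.65,0.1]
    - [0,0,0]
    - [0,0,0]
  angular:
    - [0,0,0.045]
    - [0,0,0.06]
    - [0,0,0.07]
    - [0,0,0.08]
    - [0,0,0.09]
    - [0,0,0.095]
    - [0,0,0.095]
    - [0,0,0.09]
    - [0,0,0.08]
    - [0,0,0.07]
    - [0,0,0.06]
    - [0,0,0.045]
    - [0,0,0]
    - [0,0,0]

```text
clock: 23.95
position: [0.4238, -0.1934, 0.2896]
ee_rot: [-2.905, -1.196, 0.001]
force: [0.1, 0.2, 0.2]
width: 0.979
gripper_force: 0.0
```

```bash
python3 meas.py 9 dial_grip pusher_collar
```

```text
23.95 [ 0.4238 -0.1934  0.2896] [ 0.7039 -0.7103 -0.0004] [-0.4606  0.1259  0.8879  1.894  -0.1059  1.1703 -0.325 ]
dial_grip scene 0.58 [380.9 222. ] [ 0.4744 -0.1274  0.162 ]
dial_grip side 0.65 [386.8 267. ] [ 0.4751 -0.1336  0.162 ]
dial_grip wrist 0.89 [316.7 145.8] [ 0.4713 -0.1422  0.162 ]
  tri [ 0.4747 -0.1355  0.1611]
pusher_collar scene 0.49 [353.1 230.5] [ 0.6376 -0.1368  0.05  ]
pusher_collar side 0.64 [330.5 250.2] [0.6172 0.1172 0.05  ]
pusher_collar wrist 0.8 [122.1  21.1] [0.4139 0.0851 0.05  ]
  tri [0.4375 0.0105 0.1838]
```

View pics/wrist9.png

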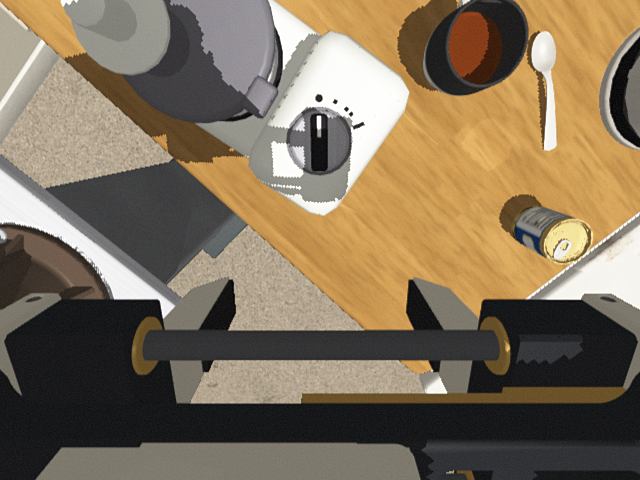

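The bar is already parallel to image vertical: grip top (319,113–150), disc centre about (320,141), pusher seated at upper left (122,25), mug and tin clear.

Run:
```python
from h import *
np.set_printoptions(precision=4,suppress=True)
p=arm.get_image("wrist"); g=cv2.cvtColor(p["frame"],cv2.COLOR_RGB2GRAY)
m=(g<45).astype(np.uint8); m[:105]=0;m[180:]=0;m[:,:300]=0;m[:,:]*=1;m[:,340:]=0
c=max(cv2.findContours(m,0,1)[0],key=cv2.contourArea); r=cv2.minAreaRect(c); print(r)
s=arm.observe(); M=R.from_rotvec(s["ee_rot"]).as_matrix(); t=s["position"]
D=onz(p,(320.5/640,141/480),.137); print("disc",D)
# predicted bar ends
for cen in (D,onz(p,(316.7/640,145.8/480),.162)):
    C=np.r_[cen[:2],.162]; x=np.r_[M[:2,0],0]
    print(C,"ends",[proj(p,C+x*k) for k in(-.023,0,.023)],[proj(p,C+x*k-[0,0,.025]) for k in(-.023,.023)],"tool cm",M.T@(np.r_[cen[:2],.141]-t)*100)
c=cv2.resize(p["frame"][95:190,270:370,::-1],None,fx=5,fy=5,interpolation=0); cv2.imwrite("pics/c9.png",c)
```

```text
((318.0, 141.5), (57.0, 16.0), 90.0)
disc [ 0.4756 -0.143   0.137 ]
[ 0.4756 -0.143   0.162 ] ends [array([320.5152, 170.37  ]), array([320.4989, 142.0332]), array([320.4819, 112.2213])] [array([320.5149, 167.1665]), array([320.4843, 113.5819])] tool cm [ 7.2443  0.0559 14.8783]
[ 0.4713 -0.1429  0.162 ] ends [array([316.8099, 173.9531]), array([316.7, 145.8]), array([316.5844, 116.1863])] [array([317.0957, 170.4824]), array([316.9021, 117.222 ])] tool cm [ 6.9453 -0.2576 14.8782]
```

View pics/c9.png

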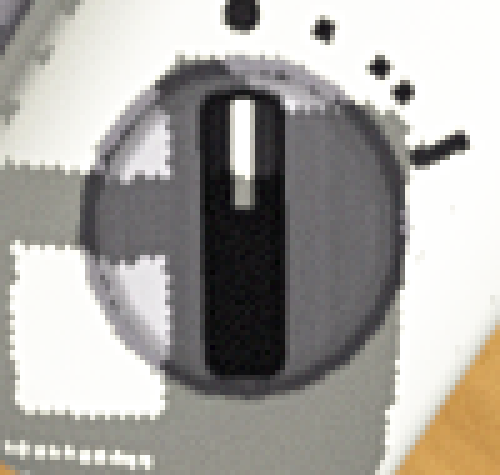

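The crop confirms the bar centre at image (318.5,142) and that it is parallel to the pads. Next: move over it, descend and grip.

Request:
carry_out:
  claw: [9,9,8,7,6,6,6,6,6,6,6,6,6,6]
  delta_pos:
    - [1,0,0]
    - [2,-0.1,0]
    - [2.2,0,0]
    - [1.4,0,0]
    - [0.6,0,1]
    - [0,0,2]
    - [0,0,2.5]
    - [0,0,2.5]
    - [0,0,2.5]
    - [0,0,2]
    - [0,0,1.2]
    - [0,0,0.7]
    - [0,0,0.3]
    - [0,0,0]
  angular:
    - [0,0,0]
    - [0,0,0]
    - [0,0,0]
    - [0,0,0]
    - [0,0,0]
    - [0,0,0]
    - [0,0,0]
    - [0,0,0]
    - [0,0,0]
    - [0,0,0]
    - [0,0,0]
    - [0,0,0]
    - [0,0,0]
    - [0,0,0]

```text
clock: 25.85
position: [0.4743, -0.1425, 0.1429]
ee_rot: [2.905, 1.194, 0.0]
force: [0.2, -0.0, 0.9]
width: 0.654
gripper_force: 0.0
```

Request:
carry_out:
  claw: [4,2,1,1,1,1,1,1,1,1]
  delta_pos:
    - [0,0,0]
    - [0,0,0]
    - [0,0,0]
    - [0,0,0]
    - [0,0,0]
    - [0,0,0]
    - [0,0,0]
    - [0,0,0]
    - [0,0,0]
    - [0,0,0]
  angular:
    - [0,0,0]
    - [0,0,0]
    - [0,0,0]
    - [0,0,0]
    - [0,0,0]
    - [0,0,0]
    - [0,0,0]
    - [0,0,0]
    - [0,0,0]
    - [0,0,0]
  force: 20

```text
clock: 26.85
position: [0.4735, -0.1417, 0.1427]
ee_rot: [-2.904, -1.195, 0.001]
force: [-2.7, 3.3, 5.7]
width: 0.154
gripper_force: 20.0
```

Bar gripped (14 mm). Firming up the grip and turning clockwise (tool +z).

Request:
carry_out:
  claw: [1,1,1,1,1,1,1,1,1,1,1,1,1]
  delta_pos:
    - [0,-0.1,0]
    - [0,0,0]
    - [0,0,0]
    - [0,0,0]
    - [0,0,0]
    - [0,0,0]
    - [0,0,0]
    - [0,0,0]
    - [0,0,0]
    - [0,0,0]
    - [0,0,0]
    - [0,0,0]
    - [0,0,0]
  angular:
    - [0,0,0]
    - [0,0,0]
    - [0,0,0.04]
    - [0,0,0.06]
    - [0,0,0.06]
    - [0,0,0.06]
    - [0,0,0.06]
    - [0,0,0.06]
    - [0,0,0.06]
    - [0,0,0.06]
    - [0,0,0.06]
    - [0,0,0.06]
    - [0,0,0.02]
  force: 50

```text
clock: 28.15
position: [0.4732, -0.1412, 0.1427]
ee_rot: [-3.128, -0.28, 0.001]
force: [-2.2, 2.6, 4.6]
width: 0.15
gripper_force: 50.0
```

```bash
python3 meas.py 10 pusher_collar
```

```text
28.15 [ 0.4732 -0.1412  0.1427] [ 0.1779 -0.9841 -0.0008] [-0.5051  0.4321  0.9336  2.041  -0.4502  0.8856 -0.713 ]
pusher_collar scene 0.74 [353.1 225.4] [ 0.671  -0.1597  0.05  ]
pusher_collar scene 0.36 [384.4 219.2] [ 0.6559 -0.2964  0.05  ]
pusher_collar side 0.69 [328.3 250.7] [0.611  0.1215 0.05  ]
  tri [0.4334 0.0109 0.1941]
```

Request:
carry_out:
  claw: [1,1,1,1,1,1,1,1,1,1,1,1,1,1,1]
  delta_pos:
    - [0,0,0]
    - [0,0,0]
    - [0,0,0]
    - [0,0,0]
    - [0,0,0]
    - [0,0,0]
    - [0,0,0]
    - [0,0,0]
    - [0,0,0]
    - [0,0,0]
    - [0,0,0]
    - [0,0,0]
    - [0,0,0]
    - [0,0,0]
    - [0,0,0]
  angular:
    - [0,0,0.04]
    - [0,0,0.06]
    - [0,0,0.06]
    - [0,0,0.06]
    - [0,0,0.06]
    - [0,0,0.06]
    - [0,0,0.06]
    - [0,0,0.06]
    - [0,0,0.06]
    - [0,0,0.06]
    - [0,0,0.04]
    - [0,0,0.02]
    - [0,0,0]
    - [0,0,0]
    - [0,0,0]

```text
clock: 29.95
position: [0.4733, -0.1407, 0.1427]
ee_rot: [-3.059, 0.711, 0.002]
force: [-1.9, 5.0, 6.8]
width: 0.149
gripper_force: 51.0
```

```bash
python3 meas.py 11 pusher_collar dial_grip
python3 - <<'E'
from h import *
s=arm.observe(); M=R.from_rotvec(s["ee_rot"]).as_matrix(); print(np.arctan2(M[1,1],M[0,1]),s["ft_torque"],s["force"],s["gripper_force"],s["width"])
a=cv2.imread("pics/side11.png")[190:310,270:430];b=cv2.imread("pics/scene11.png")[160:280,290:450]
cv2.imwrite("pics/c11.png",np.hstack([cv2.resize(v,None,fx=2.5,fy=2.5,interpolation=2) for v in(a,b)]))
E
```

```text
29.95 [ 0.4733 -0.1407  0.1427] [-0.4409 -0.8976 -0.0007] [-0.606   0.5133  1.1191  2.0463 -0.5789  0.9421 -1.2031]
pusher_collar scene 0.62 [352.4 227.6] [ 0.6576 -0.1473  0.05  ]
pusher_collar side 0.62 [330.7 251. ] [0.6135 0.1143 0.05  ]
  tri [0.4408 0.0092 0.186 ]
dial_grip scene 0.44 [382.4 220. ] [ 0.4838 -0.1407  0.162 ]
dial_grip side 0.54 [389.4 269.8] [ 0.4674 -0.1442  0.162 ]
dial_grip wrist 0.62 [320.3 314.2] [ 0.4734 -0.1412  0.162 ]
  tri [ 0.4756 -0.1402  0.1615]
-2.0274098345403324 [1.11709591 0.8541429  0.88671832] [-3.37794956  5.85561258  7.19193494] 50.98430693149567 0.15121050035973307
```

View pics/c11.png

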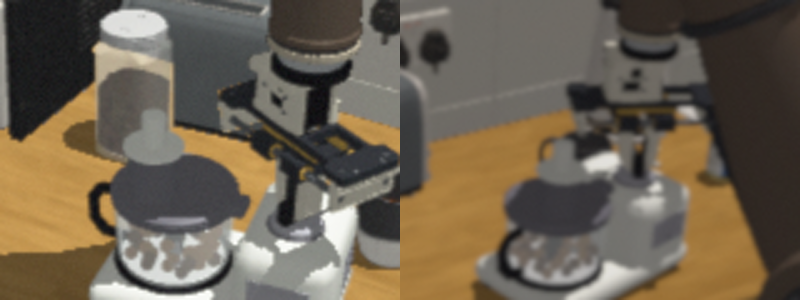

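The pusher is seated, the gripper is clear of it, and the tool has turned 1.24 rad onto the stop (moment about z clearly up at 0.89 N m). Handing in.

```bash
python3 -c "
from cell import arm
print(arm.sign_off())"
```

```text
the job is handed in; nothing more can be done
None
```

I seated the pusher in the feed tube and let go of it, then turned the dial about 1.24 rad to its third-position stop and handed the job in at about 30 s, still holding the dial; no verdict was returned.

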